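# Load a stone column into the lever collet

## Task

Take the plain hexagonal stone column out of the tray and ease it, flats in line, down into the open collet until you feel it stand on the hidden depth stop; the stone is brittle, so do not press it with more than about 20 N. Then swing the lever fully round to its end stop so that the collet clamps it. Leave the other stones where they are.

Things in the scene. Friction and masses are not known exactly. Their poses are not given: they have to be found in the camera images.
- column: The stone to load: grey hexagonal column, flat ends, 24 mm across flats, 110 mm long, about 145 g, standing upright; the tray's only slim, flat-topped six-sided piece. Origin: centre of its lower end; z up its length; x square out of one flat (flats face every 60 degrees from x: a grip along x, or that turned by 60 degrees, lands on opposite flats). Lower rim bevelled 1.5 mm.
- core: Bystander: a round grey stone core, diameter 30 mm, 100 mm tall, standing in the tray. Origin: centre of its lower end.
- tower: Bystander: a finished six-sided grey stone tower with a pointed top, 34 mm across flats, 98 mm tall, standing in the tray. Origin: centre of its lower end.
- ball: Bystander: a polished grey stone sphere, diameter 54 mm, resting on a low clear ring stand (48 mm wide, 14 mm high). Origin: centre of the sphere, 36 mm above the bench.
- tray: Shallow clear or milky acrylic tray, does not move, 150 x 330 mm, rim 26 mm high, floor 4 mm thick; the three upright stones stand on its floor in a row along its y axis, 95 mm apart, in any order. Origin: centre of its underside.
- fixture: Lever-operated collet fixture bolted to the bench, bore upright: grey base plate 130 x 150 mm, 14 mm thick, round body 88 mm wide, steel nose 70 mm wide on top. Origin: centre of the base's underside, on the bore's axis; z up; x square to one flat of the hexagonal collet (flats face every 60 degrees from x).
- mouth (a point): Centre of the collet's hexagonal mouth on top of the nose, 96 mm above the bench; axes as the fixture's. Three steel jaws, 25 mm deep, form the hexagon, flared 3 mm a side over the top 9 mm. Open, they leave the column about 0.7 mm of play a side. Below them three sprung shoes rub on the column: pushing it past them takes 6 to 14 N at first, then 3 to 8 N, and it stays at whatever depth it is left.
- bore (a point): Point on the bore's axis 25 mm below the mouth, where the sprung shoes begin. Below them, out of sight, stands the fixed steel depth stop, set anew for each job with its top 38 to 52 mm below the mouth. It can only be felt: the push climbs steeply, when the column's foot meets it. The brittle stone chips if its foot is pressed on the stop with over 25 N (meet it at under 10 mm/s) or jammed in the mouth with over 40 N.
- knob (a point): Centre of the black ball knob (diameter 32 mm) on the end of the lever, 139 mm from the bore's axis and 80 mm above the bench. A 12 mm steel rod runs from it down and inward to the closing ring on the fixture's body.
- lever (a joint): Angle of the collet lever about the bore's axis, rad: 0 open (as found it may stand anywhere from 0 to 0.15), 0.9 closed against its end stop. It closes clockwise seen from above, and draws the jaws in. It takes about 5 N at the knob at first and up to 10 N near the end, and stays where it is left.
Mind the look-alikes: they are no part of the job. Leave any orange, pink or yellow look-alike of the column alone.

How it is judged:
By the outcome, as a careful person would: the job done as asked, in the order asked, and still so for the second after the job is handed in, with the robot touching nothing.
It also fails if it takes over 61 s, if anything falls off the work surface, if the arm or the gripper's body presses on something with over 40 N, if the wrist force passes 120 N, or if a joint passes its speed limit or range.

## Robot

A 7-joint arm with a two-finger parallel gripper is mounted at the origin on the work surface. World frame = base frame: x ahead of the robot, y to its left, z up, the work surface at z = 0. Lengths are in m, angles in rad, forces in N, time in s.
With the tool pointing down it reaches from about 0.425 to 0.925 m from the base axis. Payload 6.8 kg.
Tool frame: the origin (TCP) lies at the very end of the fingers, on their centre line; the grasp point (between the pads) lies 19 mm behind it (r.tcp_to_grasp is the distance from the TCP to the grasp point, in m); z points along the fingers, y is the line along which they close (so a half turn about z gives the same grasp; the last joint's range is limited). The gripper opens to 85 mm and grips with 20 to 120 N. Pads are 22 mm wide; open, the fingers measure 114 mm over their backs; the gripper's body (76 mm by 85 mm) begins 54 mm behind the grasp point. The pads swing forward as they close: fully open they stand 13 mm farther back than shut.
Start: joints at [1.169, 0.477, 0.022, 1.555, -0.011, 1.109, -0.083], TCP at [0.195, -0.646, 0.199] pointing down, gripper open.
Joint ranges: [-2.96, 2.96], [-0.34, 2.1], [-1.41, 1.46], [0.24, 2.44], [-1.37, 4.51], [0.17, 1.92], [-2.96, 2.96]. Speed limits (rad/s): [2.39, 2.39, 3.14, 3.14, 3.14, 3.14, 3.14].

## Interface

Orientations are given as a rotation vector (axis times angle).
In Python, from bench import r gives the robot as it stands.
- The arm moves only by the tool step_arm, never from a script. Its argument "moves" is a list of rows, each a list of 7 numbers: the shift along the tool's x, y, z in mm, then the turn, a rotation vector about the tool's x, y, z in rad, then the finger opening in mm, from 0 to 85.4. A call has 1 to 8 rows; each row is the pose to reach, as a shift and turn from the pose commanded when the call began, along the tool's axes at that moment; what a row does not reach only later rows make up. A row lasts 1/10 s, in which the tool goes at most 50 mm and 8.59 degrees, less where a joint would pass 70% of its speed; a pose out of reach is approached as far as the arm can. A call with a gripper value outside its range is refused whole. The fingers move at their own pace and stop on an object; "grip_force" is the grip in N (left out, the last holds). Time passes only in rows, so rows that repeat a pose let the fingers close. It gives the time, the measured TCP pose, the force, the opening and the grip force at its end, in the units of the state.
- r.get_obs(): the state, without advancing time (a new reading comes with each control period).
- r.grab_frame(name): name is "scene" or "top" or "wrist"; returns a dict with "image" (420x560x3 uint8, red, green, blue), "depth" (420x560 float32, m along the optical axis (not along the pixel's ray), 0 where there is no reading), "mtx" (3x3 intrinsics, pixels), "rvec" (rotation vector, rad) and "tvec" (3), from world to camera coordinates, as OpenCV has them. Camera axes: x right, y down, z forward; pixel columns grow to the right and rows downward; lengths in m; the calibration is good to about 2 mm. The wrist camera is an equidistant fisheye: a pixel r from the principal point sees the ray r / f radians off the axis. A picture is of the moment at which its call begins.
- r.hand_in(): hands the job in; it is judged then, once.
The state is a dict: "clock": time; "joints": joint angles; "qvel": joint speeds; "tau": joint torques, N m; "tcp_pos": TCP position; "orientation": TCP orientation; "contact_force": force on the tool from outside, world axes, zero at the start; "moment": the same for the moment, N m; "grip_width": finger opening in m; "gripper_force": force on a finger pad.
Only numpy, scipy, OpenCV 4.12 (cv2) and the standard library are available. Lean on these libraries where they do the work, as an engineer would, in place of code of your own. Each camera call takes 0.05 s, during which the arm holds its last target. There are 200 camera calls.

## Working session

There is one attempt and no reset: what is moved stays moved. The work goes in short steps, Python scripts to look and compute and a tool call to move; the robot and the scene stay as the last step left them, time stands still between calls to the robot, and variables do not carry over. Pictures are saved under pics/ and viewed, at most 10 in all, crops included, and the job is handed in when it is done.

Besides the shell and the picture viewer there is one more tool, called after "Emit:" as name(argument=value, ...), one argument or row to a line, values as JSON. step_arm: Moves the arm, as the interface text tells. Its arguments: {"type":"object","properties":{"moves":{"type":"array","items":{"type":"array","items":{"type":"number"}}},"grip_force":{"type":"number"}},"required":["moves"]}

```bash
mkdir -p pics; ls; cat > h.py <<'E'
import numpy as np, cv2
from bench import r
from scipy.spatial.transform import Rotation as R
def save(f,n): cv2.imwrite(n, f["image"][:,:,::-1])
def cloud(f):
    d=f["depth"];K=f["mtx"];h,w=d.shape
    u,v=np.meshgrid(np.arange(w),np.arange(h))
    p=np.stack([(u-K[0,2])/K[0,0]*d,(v-K[1,2])/K[1,1]*d,d],-1)
    Rm=cv2.Rodrigues(np.array(f["rvec"]))[0]
    return (p-np.array(f["tvec"]).ravel())@Rm
def ray(f,u,v,z):
    K=f["mtx"];Rm=cv2.Rodrigues(np.array(f["rvec"]))[0];c=-Rm.T@np.array(f["tvec"]).ravel()
    d=Rm.T@np.array([(u-K[0,2])/K[0,0],(v-K[1,2])/K[1,1],1.]);return c+d*(z-c[2])/d[2]
def proj(f,p):
    return cv2.projectPoints(np.array(p,float).reshape(-1,1,3),np.array(f["rvec"]),np.array(f["tvec"]),f["mtx"],None)[0].reshape(-1,2)
E
python3 - <<'E'
from h import *
import pickle
o=r.get_obs();print(o)
for n in("scene","top"):
    f=r.grab_frame(n);save(f,f"pics/{n}0.png");pickle.dump(f,open(n+".pkl","wb"))
    print(n,f["mtx"].tolist(),(-cv2.Rodrigues(np.array(f["rvec"]))[0].T@np.array(f["tvec"]).ravel()))
E
```

```text
pics
{'clock': 0.0, 'joints': array([ 1.16888955,  0.47784104,  0.02235668,  1.5564401 , -0.01149052,
        1.10927552, -0.08308701]), 'qvel': array([-0.00072029, -0.00088625, -0.00101102,  0.00069054,  0.00161629,
        0.00087221, -0.00085926]), 'tau': array([ 9.05449742e-04, -5.96457767e+01,  1.60835747e+00, -2.81205028e+01,
        1.24339038e-02,  9.33367264e-03,  4.18253933e-06]), 'tcp_pos': array([ 0.19526259, -0.64547254,  0.19810344]), 'orientation': array([-3.10598165e+00, -4.59627987e-01,  6.59170021e-04]), 'contact_force': array([ 0.26288049, -0.52901069, -0.05378288]), 'moment': array([ 0.00636161,  0.02002477, -0.05961786]), 'gripper_force': 0.0, 'grip_width': 0.08564276794440931}
scene [[455.30449064554574, 0.0, 275.50258599304505], [0.0, 455.30449064554574, 199.0842843605601], [0.0, 0.0, 1.0]] [1.04449264 0.49790633 0.9512734 ]
top [[412.96562890407233, 0.0, 280.16949216599085], [0.0, 412.96562890407233, 207.98165525957506], [0.0, 0.0, 1.0]] [0.49832121 0.09768857 1.06895096]
```

View pics/top0.png

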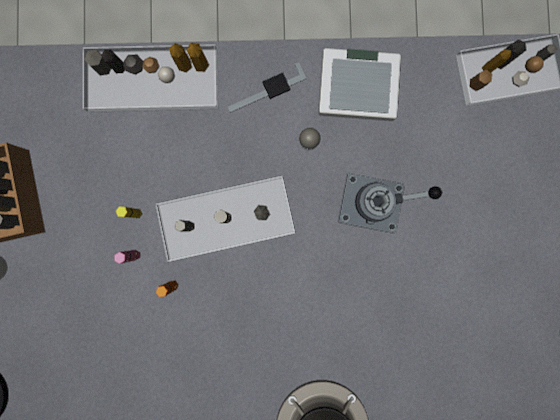

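View pics/scene0.png

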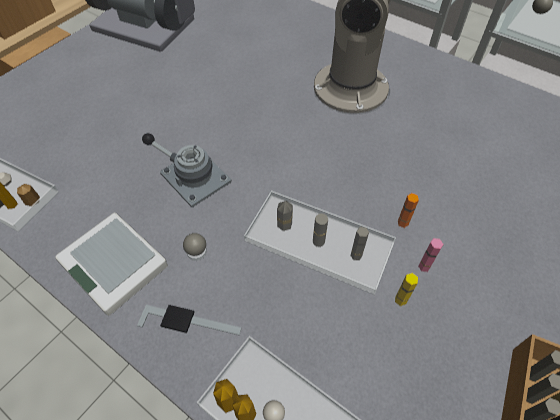

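The top view shows the tray with three upright stones near (183,226), (222,216) and (262,212, dark and pointed, so the tower). The fixture is at (378,201) and its knob at (435,193). The ball is at (310,138). There are yellow, pink and orange decoys at (122,212), (120,257) and (162,291). The column could be the stone at (183,226) or the one at (222,216), so I'll measure both and look at a close crop.

```bash
python3 - <<'E'
from h import *
import pickle
t=pickle.load(open("top.pkl","rb"));s=pickle.load(open("scene.pkl","rb"))
a=cv2.resize(t["image"][195:245,160:290],None,fx=6,fy=6,interpolation=cv2.INTER_CUBIC)[:, :780]
b=cv2.resize(s["image"][190:270,260:385],None,fx=3.7,fy=3.7,interpolation=cv2.INTER_CUBIC)
c=cv2.resize(t["image"][168:240,335:447],None,fx=3.8,fy=3.8,interpolation=cv2.INTER_CUBIC)
m=np.zeros((600,800,3),np.uint8)
m[:a.shape[0],:a.shape[1]]=a
m[302:302+min(296,b.shape[0]),:400]=b[:296,:400]
m[302:302+c.shape[0],400:][:c.shape[0],:400]=c[:, :400]
cv2.imwrite("pics/crop1.png",m[:,:,::-1])
for nm,f in(("top",t),("scene",s)):
    P=cloud(f);ok=f["depth"]>0
    z=P[...,2]
    print(nm,"bench z",np.median(z[ok]))
    # tall stones in tray
    m=(ok&(z>.085)&(z<.13)&(P[...,0]>.3)&(P[...,0]<.75)&(P[...,1]>-.05)&(P[...,1]<.42)).astype(np.uint8)
    n,l,st,ce=cv2.connectedComponentsWithStats(m)
    for i in range(1,n):
        if st[i,4]<8: continue
        q=P[l==i];zt=np.percentile(q[:,2],90);tp=q[q[:,2]>zt-.004]
        print(" stone px",ce[i].round(1),st[i,4],"ztop",zt.round(4),"ctr",tp.mean(0).round(4),"ext",(np.ptp(tp,axis=0)).round(4))
    g=cv2.cvtColor(f["image"],cv2.COLOR_RGB2HSV)
    m=(ok&(z>.07)&(z<.12)&(P[...,0]>.3)&(P[...,0]<.75)&(P[...,1]<-.05)&(P[...,1]>-.42)).astype(np.uint8)
    n,l,st,ce=cv2.connectedComponentsWithStats(m)
    for i in range(1,n):
        if st[i,4]<8: continue
        q=P[l==i];print(" fix px",ce[i].round(1),st[i],"zmax",np.percentile(q[:,2],[50,95]).round(4),"ctr",q.mean(0).round(4),"ext",np.ptp(q,axis=0).round(4))
E
```

```text
top bench z -0.0010254043887552035
 stone px [261.5 211.2] 82 ztop 0.0966 ctr [0.5447 0.1378 0.0956] ext [0.0143 0.0119 0.008 ]
 stone px [220.9 215.6] 132 ztop 0.1052 ctr [0.5361 0.2331 0.1035] ext [0.0261 0.0263 0.007 ]
 stone px [181.  224.9] 122 ztop 0.1145 ctr [0.5167 0.3264 0.1131] ext [0.0232 0.024  0.0071]
 stone px [162.7 289.9] 129 ztop 0.1105 ctr [0.3665 0.3711 0.109 ] ext [0.0254 0.0259 0.0059]
 fix px [377.4 200.6] [359 183  37  36 927] zmax [0.0891 0.0953] ctr [ 0.5632 -0.1393  0.0854] ext [0.0853 0.0868 0.0279]
 fix px [432.9 192.2] [419 186  23  13 176] zmax [0.0876 0.0942] ctr [ 0.58   -0.2728  0.0857] ext [0.0296 0.0488 0.0263]
scene bench z -0.0007961492167159635
 stone px [411.5 200.7] 154 ztop 0.11 ctr [0.3665 0.3723 0.1087] ext [0.0279 0.0259 0.0059]
 stone px [284.5 205.5] 71 ztop 0.0965 ctr [0.5456 0.141  0.0957] ext [0.012  0.0129 0.008 ]
 stone px [320.9 221.1] 168 ztop 0.105 ctr [0.5362 0.2352 0.1034] ext [0.0282 0.0285 0.006 ]
 stone px [361.5 234.8] 173 ztop 0.1143 ctr [0.5167 0.3274 0.1129] ext [0.0265 0.0242 0.005 ]
 fix px [149.5 140.3] [142 134  20  14 148] zmax [0.0859 0.0951] ctr [ 0.5832 -0.2692  0.0842] ext [0.0295 0.052  0.0272]
 fix px [191. 160.] [174 145  35  30 764] zmax [0.088 0.096] ctr [ 0.5698 -0.1336  0.0856] ext [0.0866 0.0854 0.0286]
```

View pics/crop1.png

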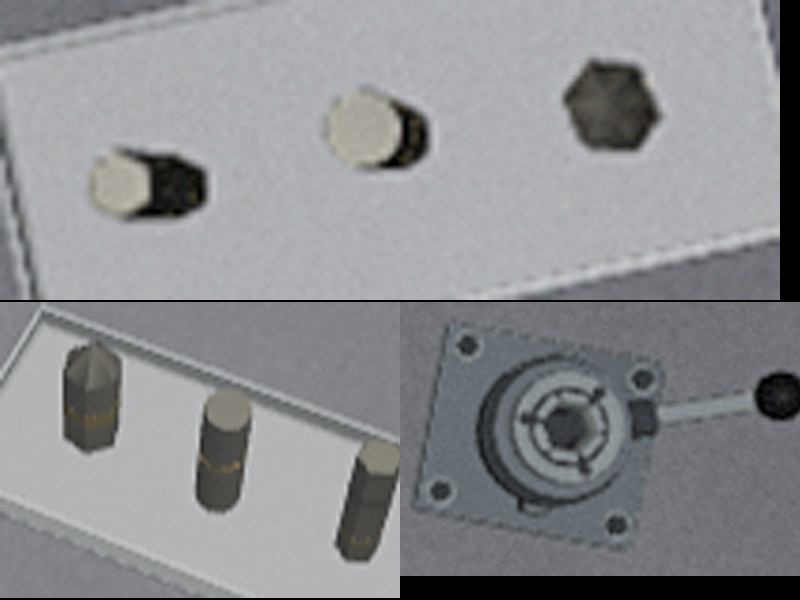

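The column is the left stone at top px (181,225). Its flat six-sided top is at z=0.1145, which is 4+110 mm, and it is slim at about 24 mm. (221,216) is the round core, (262,211) is the pointed tower, and yellow, pink and orange are decoys. The mouth is near (0.567,-0.137).

```bash
python3 - <<'E'
from h import *
import pickle
w=r.grab_frame("wrist");o=r.get_obs()
Rc=cv2.Rodrigues(np.array(w["rvec"]))[0];c=-Rc.T@np.array(w["tvec"]).ravel()
T=R.from_rotvec(o["orientation"]).as_matrix();print("tool axes cols\n",T.round(3))
print("cam in tool",(T.T@(c-o["tcp_pos"])).round(4),"\ncam axes in tool\n",(T.T@Rc.T).round(3),w["mtx"][0,0],w["mtx"][:2,2])
t=pickle.load(open("top.pkl","rb"))
for nm in("top","scene"):
    f=pickle.load(open(nm+".pkl","rb"));P=cloud(f);z=P[...,2]
    # base plate mask by depth
    m=((z>.008)&(z<.02)&(abs(P[...,0]-.567)<.12)&(abs(P[...,1]+.137)<.12))
    q=P[m][:,:2].astype(np.float32);print(nm,"base",cv2.minAreaRect(q))
    m=((z>.090)&(z<.1)&(np.hypot(P[...,0]-.567,P[...,1]+.137)<.05))
    q=P[m][:,:2].astype(np.float32);print("nose",cv2.minEnclosingCircle(q),q.mean(0))
    hsv=cv2.cvtColor(f["image"],cv2.COLOR_RGB2HSV)
    m=((z>.03)&(z<.12)&(f["image"].max(-1)<50)&(P[...,1]<-.2)&(abs(P[...,0]-.58)<.06))
    v,u=np.nonzero(m);print("knob px",u.mean(),v.mean(),len(u),ray(f,u.mean(),v.mean(),.08))
    # stone top
    m=((z>.110)&(z<.12)&(np.hypot(P[...,0]-.517,P[...,1]-.327)<.03))
    q=P[m][:,:2].astype(np.float32);print("column",cv2.minEnclosingCircle(q),cv2.minAreaRect(q))
    pl=((f["image"].min(-1)>120)&m);v,u=np.nonzero(pl);print(ray(f,u.mean(),v.mean(),.114))
E
```

```text
tool axes cols
 [[ 0.957  0.29  -0.   ]
 [ 0.29  -0.957  0.001]
 [-0.    -0.001 -1.   ]]
cam in tool [ 0.0841 -0.0007 -0.1754] 
cam axes in tool
 [[ 0.001 -0.945 -0.327]
 [ 1.     0.001 -0.002]
 [ 0.002 -0.327  0.945]] 325.19226210127806 [278.97805497 207.12007508]
top base ((0.5643349885940552, -0.14248910546302795), (0.15068480372428894, 0.13039849698543549), 77.40711975097656)
nose ((0.5639285445213318, -0.14185242354869843), 0.03468715399503708) [ 0.56422406 -0.1418666 ]
knob px 433.3671875 192.5546875 128 [ 0.57962851 -0.27614229  0.08      ]
column ((0.5167390704154968, 0.32617393136024475), 0.013406255282461643) ((0.5161697864532471, 0.3259512782096863), (0.02399701438844204, 0.02316671423614025), 89.453857421875)
[0.51604921 0.32724858 0.114     ]
scene base ((0.564022421836853, -0.1417188197374344), (0.15302550792694092, 0.13089385628700256), 78.03944396972656)
nose ((0.5625338554382324, -0.14072027802467346), 0.03570851683616638) [ 0.5641637 -0.1398252]
knob px 147.96511627906978 139.09302325581396 86 [ 0.58040195 -0.27938485  0.08      ]
column ((0.5170215964317322, 0.32658907771110535), 0.01373748853802681) ((0.5157934427261353, 0.327558696269989), (0.025652019307017326, 0.023678693920373917), 31.314842224121094)
[0.51616262 0.32709886 0.114     ]
```

Emit:
step_arm(
  moves=[
    [499,-375,-50,0,0,-0.014,85],
    [499,-375,-50,0,0,-0.014,85],
    [499,-375,-50,0,0,-0.014,85],
    [499,-375,-50,0,0,-0.014,85],
    [499,-375,-50,0,0,-0.014,85],
    [499,-375,-50,0,0,-0.014,85],
    [499,-375,-50,0,0,-0.014,85],
    [499,-375,-50,0,0,-0.014,85],
  ],
)

```text
clock: 0.95
tcp_pos: [0.4319, -0.3227, 0.2312]
orientation: [3.104, 0.481, -0.0]
contact_force: [-0.1, -0.4, 0.1]
grip_width: 0.0847
gripper_force: 0.0
```

Emit:
step_arm(
  moves=[
    [181,-132,-18,0,0,0,85],
    [181,-132,-18,0,0,0,85],
    [181,-132,-18,0,0,0,85],
    [181,-132,-18,0,0,0,85],
    [181,-132,-18,0,0,0,85],
    [181,-132,-18,0,0,0,85],
    [181,-132,-18,0,0,0,85],
  ],
)

```text
clock: 1.65
tcp_pos: [0.5635, -0.1438, 0.2486]
orientation: [3.104, 0.483, -0.001]
contact_force: [-0.5, -1.1, 0.2]
grip_width: 0.085
gripper_force: 0.0
```

```bash
cat >> h.py <<'E'
def wray(f,u,v,z):
    K=f["mtx"];Rm=cv2.Rodrigues(np.array(f["rvec"]))[0];c=-Rm.T@np.array(f["tvec"]).ravel()
    a=np.stack([np.asarray(u,float)-K[0,2],np.asarray(v,float)-K[1,2]],-1)/K[0,0]
    th=np.linalg.norm(a,axis=-1,keepdims=True);d=np.concatenate([a*np.sinc(th/np.pi),np.cos(th)],-1)@Rm
    return c+d*((z-c[2])/d[...,2])[...,None]
def rectify(f,x0,y0,z,half,n=560):
    # orthographic view of plane z: image up=+x, left=+y
    K=f["mtx"];Rm=cv2.Rodrigues(np.array(f["rvec"]))[0]
    j,i=np.meshgrid(np.arange(n),np.arange(n));s=2*half/n
    X=x0+half-(i+.5)*s;Y=y0+half-(j+.5)*s
    p=np.stack([X,Y,np.full_like(X,z)],-1)@Rm.T+np.array(f["tvec"]).ravel()
    rr=np.hypot(p[...,0],p[...,1]);th=np.arctan2(rr,p[...,2]);k=K[0,0]*th/rr
    return cv2.remap(f["image"],(k*p[...,0]+K[0,2]).astype(np.float32),(k*p[...,1]+K[1,2]).astype(np.float32),cv2.INTER_CUBIC)
E
python3 - <<'E'
from h import *
import pickle
o=r.get_obs();f=r.grab_frame("wrist");pickle.dump(f,open("w1.pkl","wb"));print(o["tcp_pos"],o["orientation"])
a=rectify(f,.564,-.1415,.096,.045,400);b=cv2.resize(f["image"],(400,300))
m=np.zeros((400,800,3),np.uint8);m[:,:400]=a;m[:300,400:]=b;cv2.imwrite("pics/w1.png",m[:,:,::-1])
E
```

```text
[ 0.56348572 -0.14378889  0.24861182] [ 3.10416477e+00  4.83065106e-01 -1.47412379e-03]
```

View pics/w1.png

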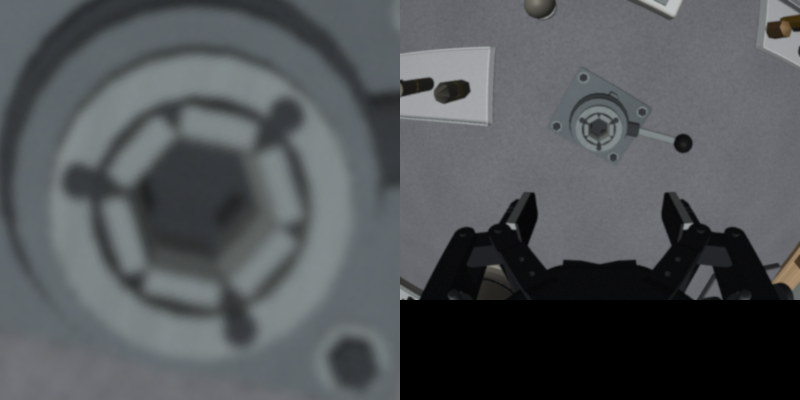

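Emit:
step_arm(
  moves=[
    [98,-463,15,0,0,0,85],
    [98,-463,15,0,0,0,85],
    [98,-463,15,0,0,0,85],
    [98,-463,15,0,0,0,85],
    [98,-463,15,0,0,0,85],
    [98,-463,15,0,0,0,85],
    [98,-463,15,0,0,0,85],
    [98,-463,15,0,0,0,85],
  ],
)

```text
clock: 2.5
tcp_pos: [0.5244, 0.2533, 0.2363]
orientation: [3.104, 0.476, 0.0]
contact_force: [0.6, -0.0, 0.3]
grip_width: 0.0847
gripper_force: 0.0
```

```bash
python3 - <<'E'
from h import *
import pickle
f=pickle.load(open("w1.pkl","rb"));a=rectify(f,.564,-.1415,.096,.045,400);s=.225
g=cv2.GaussianBlur(cv2.cvtColor(a,cv2.COLOR_RGB2GRAY),(5,5),0)
print("gray",g[75,200],g[207,195],g[20,200],g[330,239],g[180,82])
for th in(105,115,125,135):
    m=(g>th).astype(np.uint8);n,l,st,ce=cv2.connectedComponentsWithStats(m)
    i=1+np.argmax(st[1:,4]);c,_=cv2.findContours((l==i).astype(np.uint8),cv2.RETR_EXTERNAL,cv2.CHAIN_APPROX_NONE)
    c=max(c,key=cv2.contourArea);h=cv2.convexHull(c);e=cv2.fitEllipse(h)
    print(th,np.round(e[0],1),np.round(np.array(e[1])*s,1),"mouth",(.564+.045-(e[0][1]+.5)*s/1e3).round(5),(-.1415+.045-(e[0][0]+.5)*s/1e3).round(5))
    cx,cy=e[0];i,j=np.mgrid[:400,:400];rho=np.hypot(j-cx,i-cy)*s;an=np.degrees(np.arctan2(-(j-cx),-(i-cy)))
    k=(rho>25)&(rho<30)&(g<min(th,115))
    z=np.exp(3j*np.radians(an[k])).mean();print("  holes phase mod120",np.degrees(np.angle(z))/3,abs(z),k.sum())
E
```

```text
gray 132 55 98 57 58Traceback (most recent call last):
  File "<stdin>", line 10, in <module>
AttributeError: 'float' object has no attribute 'round'
```

Emit:
step_arm(
  moves=[
    [15,-71,3,0,0,0,85],
    [15,-71,3,0,0,0,85],
    [15,-71,3,0,0,0,85],
    [15,-71,3,0,0,0,85],
  ],
)

```text
clock: 2.9
tcp_pos: [0.5175, 0.3242, 0.2329]
orientation: [3.103, 0.479, -0.001]
contact_force: [-0.2, -1.2, 0.7]
grip_width: 0.085
gripper_force: 0.0
```

```bash
python3 - <<'E'
from h import *
import pickle
f=pickle.load(open("w1.pkl","rb"));a=rectify(f,.564,-.1415,.096,.045,400);s=.225
g=cv2.GaussianBlur(cv2.cvtColor(a,cv2.COLOR_RGB2GRAY),(5,5),0)
for th in(105,115,125):
    m=(g>th).astype(np.uint8);n,l,st,ce=cv2.connectedComponentsWithStats(m)
    i=1+np.argmax(st[1:,4]);c,_=cv2.findContours((l==i).astype(np.uint8),cv2.RETR_EXTERNAL,cv2.CHAIN_APPROX_NONE)
    c=max(c,key=cv2.contourArea);e=cv2.fitEllipse(cv2.convexHull(c));cx,cy=e[0]
    print(th,np.round(e[0],1),np.round(np.array(e[1])*s,1),"mouth",.564+.045-(cy+.5)*s/1e3,-.1415+.045-(cx+.5)*s/1e3)
    i,j=np.mgrid[:400,:400];rho=np.hypot(j-cx,i-cy)*s;an=np.degrees(np.arctan2(-(j-cx),-(i-cy)))
    k=(rho>24)&(rho<30)&(g<100)
    z=np.exp(3j*np.radians(an[k])).mean();print("  holes mod120",np.degrees(np.angle(z))/3,abs(z),k.sum())
o=r.get_obs();f=r.grab_frame("wrist");pickle.dump(f,open("w2.pkl","wb"));print(o["tcp_pos"],o["orientation"])
a=rectify(f,.516,.327,.114,.03,400);s=.15
g=cv2.cvtColor(a,cv2.COLOR_RGB2GRAY)
out=np.zeros((400,800,3),np.uint8);out[:,:400]=a;out[:300,400:]=cv2.resize(f["image"],(400,300))
T,_=cv2.threshold(cv2.GaussianBlur(g,(5,5),0),0,255,cv2.THRESH_OTSU);print("otsu",T)
cv2.imwrite("pics/w2.png",out[:,:,::-1])
E
```

```text
105 [175.4 273.6] [ 77.4 102.1] mouth 0.5473221908569336 -0.1360757785797119
  holes mod120 -20.092442863778803 0.12329621456483543 5438
115 [294.2 227.3] [24.2 52.7] mouth 0.5577417892456055 -0.1628183380126953
  holes mod120 -43.05516001267511 0.20815561768141067 8748
125 [294.4 227.4] [22.5 48.4] mouth 0.5577237648010254 -0.16285920028686524
  holes mod120 -42.9648792691814 0.20796559595888903 8742
[0.5175261  0.32423839 0.23292014] [ 3.10330231e+00  4.78705130e-01 -7.72163921e-04]
otsu 97.0
```

View pics/w2.png

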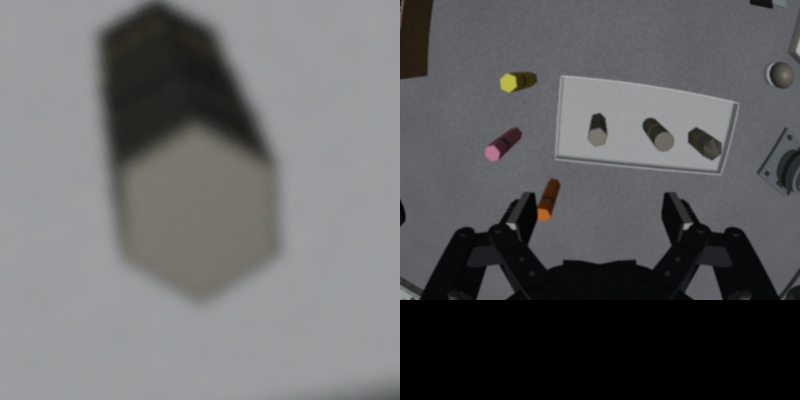

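The wrist view shows the column's flat hexagonal top, with rectified corners at (194,125), (275,165), (278,248), (202,302), (124,260) and (117,180). The mouth view showed the jaw slot holes at (82,180), (286,115) and (239,330). I'll fit both sets.

```bash
python3 - <<'E'
from h import *
import pickle
from scipy.optimize import least_squares
f=pickle.load(open("w2.pkl","rb"));a=rectify(f,.516,.327,.114,.03,400).astype(float)
w=cv2.GaussianBlur(a[...,0]-a[...,2],(7,7),0);g=a.mean(-1)
print("warmth in/out",w[210,200],w[350,300],g[210,200],g[60,150])
m=((w>(w[210,200]+w[350,300])/2)&(g>(g[210,200]+g[60,150])/2)).astype(np.uint8)
m=cv2.morphologyEx(m,cv2.MORPH_OPEN,np.ones((9,9)))
c=max(cv2.findContours(m,cv2.RETR_EXTERNAL,cv2.CHAIN_APPROX_NONE)[0],key=cv2.contourArea)[:,0].astype(float)
X=np.c_[.03-(c[:,1]+.5)*.00015,.03-(c[:,0]+.5)*.00015]*1e3
def res(p):
    n=np.radians(p[2]+60*np.arange(6));return ((X-p[:2])@np.array([np.cos(n),np.sin(n)])).max(1)-p[3]
q=least_squares(res,[-2,0,32,12],loss="soft_l1",f_scale=.3);p=q.x
print("column",p, .516+p[0]/1e3,.327+p[1]/1e3,"rms",np.sqrt(np.mean(q.fun**2)))
f=pickle.load(open("w1.pkl","rb"));a=rectify(f,.564,-.1415,.096,.045,400)
g=cv2.GaussianBlur(cv2.cvtColor(a,cv2.COLOR_RGB2GRAY),(5,5),0)
H=[]
for u,v in((82,180),(286,115),(239,330)):
    i,j=np.mgrid[:400,:400];k=(np.hypot(j-u,i-v)<16)&(g<80);H.append([45-(i[k].mean()+.5)*.225,45-(j[k].mean()+.5)*.225])
H=np.array(H);ctr=H.mean(0);d=H-ctr
print("mouth",.564+ctr[0]/1e3,-.1415+ctr[1]/1e3,"r",np.linalg.norm(d,axis=1),"ang",np.degrees(np.arctan2(d[:,1],d[:,0])),"phase",np.degrees(np.angle(np.exp(3j*np.arctan2(d[:,1],d[:,0])).mean()))/3)
E
```

```text
warmth in/out 10.341552734375 -4.260986328125 115.33333333333333 35.333333333333336
column [-1.82618872  0.29769907 32.62834198 11.58190244] 0.5141738112795223 0.3272976990733678 rms 0.1860540693802312
mouth 0.5620263624347144 -0.14211942445424877 r [27.78363957 28.02246203 28.30407654] ang [  77.15363191  -41.89500036 -162.78734397] phase -42.509597083628634
```

Emit:
step_arm(
  moves=[
    [-1.5,-2,40,0,0,0.13,60],
    [-1.5,-2,80,0,0,0.26,60],
    [-1.5,-2,90,0,0,0.26,60],
    [-1.5,-2,90,0,0,0.26,60],
    [-1.5,-2,90,0,0,0.26,60],
  ],
)

```text
clock: 3.45
tcp_pos: [0.5163, 0.3274, 0.1451]
orientation: [-3.14, -0.076, -0.003]
contact_force: [-0.5, -0.3, -0.7]
grip_width: 0.0601
gripper_force: 0.0
```

```bash
python3 - <<'E'
from h import *
o=r.get_obs();print(o["clock"],o["tcp_pos"],2*np.degrees(np.arctan2(o["orientation"][1],o["orientation"][0])))
E
```

```text
3.45 [0.51625283 0.32738072 0.14510123] -357.2085714226445
```

Emit:
step_arm(
  moves=[
    [-1,0,40,0,0,0,60],
    [-1,0,70,0,0,0,60],
    [-1,0,73,0,0,0,50],
    [-1,0,73,0,0,0,40],
    [-1,0,73,0,0,0,34],
  ],
)

```text
clock: 3.95
tcp_pos: [0.5155, 0.3288, 0.073]
orientation: [-3.138, -0.075, -0.005]
contact_force: [0.4, -0.4, -0.3]
grip_width: 0.0343
gripper_force: 0.0
```

Emit:
step_arm(
  moves=[
    [0,0,0,0,0,0,28],
    [0,0,0,0,0,0,22],
    [0,0,0,0,0,0,15],
    [0,0,0,0,0,0,10],
    [0,0,0,0,0,0,10],
  ],
  grip_force=45,
)

```text
clock: 4.45
tcp_pos: [0.5153, 0.3284, 0.0725]
orientation: [-3.139, -0.075, -0.005]
contact_force: [-0.5, -1.3, 6.5]
grip_width: 0.0225
gripper_force: 44.0
```

Emit:
step_arm(
  moves=[
    [0,0,-15,0,0,0,10],
    [0,0,-50,0,0,0,10],
    [0,0,-90,0,0,0,10],
    [0,0,-130,0,0,0,10],
    [0,0,-168,0,0,0,10],
    [0,0,-168,0,0,0,10],
    [0,0,-168,0,0,0,10],
  ],
)

```text
clock: 5.15
tcp_pos: [0.5141, 0.3278, 0.2401]
orientation: [-3.14, -0.075, -0.004]
contact_force: [-0.6, 0.2, -2.8]
grip_width: 0.0221
gripper_force: 44.7
```

```bash
python3 - <<'E'
from h import *
import pickle
o=r.get_obs();f=r.grab_frame("wrist");pickle.dump(f,open("w3.pkl","wb"));print({k:o[k] for k in("clock","tcp_pos","orientation","contact_force","moment","grip_width")})
save(f,"pics/w3.png")
E
```

```text
{'clock': 5.15, 'tcp_pos': array([0.51406775, 0.32781018, 0.24011249]), 'orientation': array([-3.13954853, -0.07524861, -0.0035406 ]), 'contact_force': array([-0.6300193 ,  0.1887798 , -2.83353217]), 'moment': array([-0.02014028,  0.0323286 , -0.03994433]), 'grip_width': 0.022132995793972675}
```

View pics/w3.png

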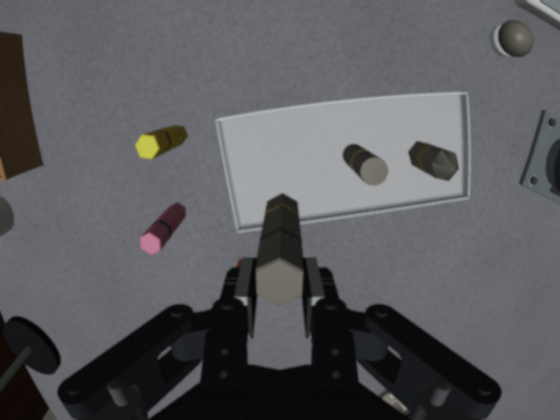

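The wrist view shows the column held square between the pads. Its top face is around (280,277) and the visible foot corner is near (282,197). Next I'll locate its axis in wrist-camera coordinates so it can be matched to the mouth.

```bash
python3 - <<'E'
from h import *
import pickle
from scipy.optimize import least_squares
f=pickle.load(open("w3.pkl","rb"));I=f["image"].astype(float);T=R.from_rotvec([-3.1395,-.07525,-.0035]).as_matrix();t=np.array([.51407,.32781,.24011])
foot=t[2]-.0685
g=cv2.cvtColor(f["image"],cv2.COLOR_RGB2GRAY)
print("col 282 gray rows185-210",g[185:211,282])
tip=wray(f,np.array([282.]),np.array([197.]),foot+.0015)[0];print("tip tool",(T.T@(tip-t)*1e3).round(2),"-> axis x",((T.T@(tip-t))[0]*1e3-13.86).round(2))
m=((g>85)&(I[...,0]-I[...,2]>4)).astype(np.uint8);m[:240]=0;m[310:]=0;m[:,:245]=0;m[:,320:]=0
m=cv2.morphologyEx(m,cv2.MORPH_OPEN,np.ones((3,3)))
c=max(cv2.findContours(m,cv2.RETR_EXTERNAL,cv2.CHAIN_APPROX_NONE)[0],key=cv2.contourArea)[:,0].astype(float)
P=(wray(f,c[:,0],c[:,1],foot+.110)-t)@T*1e3;X=P[:,:2]
def res(p):
    n=np.radians(p[2]+60*np.arange(6));return ((X-p[:2])@np.array([np.cos(n),np.sin(n)])).max(1)-p[3]
q=least_squares(res,[0,0,30,12],loss="soft_l1",f_scale=.3);print("top in tool",q.x.round(2),"rms",np.sqrt(np.mean(q.fun**2)).round(2),"bbox",c.min(0),c.max(0))
for k,(mx,my) in(("w1",(.5622,-.1419)),):
    f1=pickle.load(open(k+".pkl","rb"))
E
```

```text
col 282 gray rows185-210 [164 164 164 164 165 165 159 142 107  66  40  34  34  33  34  33  36  37
  39  43  41  38  34  32  33  32]
tip tool [ 8.42  1.39 67.02] -> axis x -5.44
top in tool [-1.15 -0.81 31.01 10.98] rms 0.32 bbox [257. 260.] [301. 303.]
```

Emit:
step_arm(
  moves=[
    [27.3,471,0,0,0,-0.257,10],
    [27.3,471,0,0,0,-0.257,10],
    [27.3,471,0,0,0,-0.257,10],
    [27.3,471,0,0,0,-0.257,10],
    [27.3,471,0,0,0,-0.257,10],
    [27.3,471,0,0,0,-0.257,10],
    [27.3,471,0,0,0,-0.257,10],
    [27.3,471,0,0,0,-0.257,10],
  ],
)

```text
clock: 6.0
tcp_pos: [0.5545, -0.0711, 0.2368]
orientation: [-3.104, -0.477, 0.005]
contact_force: [-0.2, -0.3, -2.1]
grip_width: 0.0223
gripper_force: 44.8
```

```bash
cat > st.py <<'E'
from h import *
import sys
o=r.get_obs();T=R.from_rotvec(o["orientation"]).as_matrix();t=o["tcp_pos"]
g=np.array([float(a) for a in sys.argv[1:5]])
Tg=np.array([[np.cos(np.radians(g[3])),np.sin(np.radians(g[3])),0],[np.sin(np.radians(g[3])),-np.cos(np.radians(g[3])),0],[0,0,-1]])
print("t",o["clock"],"tcp",t.round(4),"yaw",np.degrees(np.arctan2(T[1,0],T[0,0])).round(2),"F",o["contact_force"].round(1),"M",o["moment"].round(2))
print("shift mm",(T.T@(g[:3]-t)*1e3).round(1),"turn",R.from_matrix(T.T@Tg).as_rotvec().round(4))
E
python3 st.py .564 -.1415 .24 17.5
```

```text
t 6.0 tcp [ 0.5545 -0.0711  0.2368] yaw 17.47 F [-0.2 -0.3 -2.1] M [ 0.   -0.06  0.01]
shift mm [-12.1  70.   -3.3] turn [-0.0012  0.003  -0.0005]
```

Emit:
step_arm(
  moves=[
    [-8,47,0,0,0,0,10],
    [-12,70,15,0,0,0,10],
    [-12,70,45,0,0,0,10],
    [-12,70,60,0,0,0,10],
    [-12,70,60,0,0,0,10],
    [-12,70,60,0,0,0,10],
  ],
)

```text
clock: 6.6
tcp_pos: [0.5654, -0.1382, 0.1783]
orientation: [-3.104, -0.48, 0.001]
contact_force: [0.2, -0.1, -0.4]
grip_width: 0.0221
gripper_force: 44.8
```

```bash
python3 st.py .564 -.1415 .1765 17.5; python3 - <<'E'
from h import *
import pickle
o=r.get_obs();f=r.grab_frame("wrist");f["o"]=o;pickle.dump(f,open("w4.pkl","wb"))
a=rectify(f,.5622,-.1419,.096,.045,400)
b=cv2.resize(f["image"][120:320,180:380],(400,400),interpolation=cv2.INTER_CUBIC)
cv2.imwrite("pics/w4.png",np.hstack([a,b])[:,:,::-1])
E
```

```text
t 6.6 tcp [ 0.5654 -0.1382  0.1783] yaw 17.57 F [ 0.2 -0.1 -0.4] M [-0.04 -0.03  0.04]
shift mm [-2.4  2.7  1.8] turn [-0.0009  0.0007  0.0012]
```

View pics/w4.png

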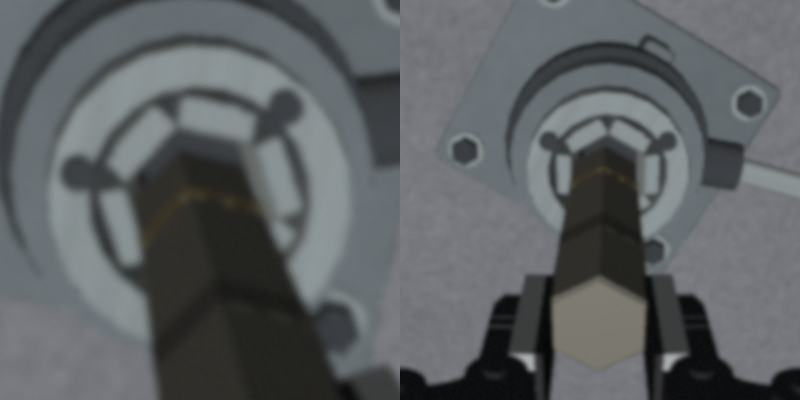

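The view shows the foot corner at about px (281,190), above the mouth, with the column faces parallel to the jaw flats. I'll measure the offset numerically.

```bash
python3 - <<'E'
from h import *
import pickle
f=pickle.load(open("w4.pkl","rb"));o=f["o"];T=R.from_rotvec(o["orientation"]).as_matrix();t=o["tcp_pos"]
g=cv2.cvtColor(f["image"],cv2.COLOR_RGB2GRAY).astype(int)
print(g[178:206:1,258:310:3])
zf=t[2]-.0685+.0015
for u,v in((281.5,190),(281.5,192),(281.5,188),(266,198),(300,196)):
    p=wray(f,np.array([u]),np.array([v]),zf)[0];print((u,v),"tool mm",(T.T@(p-t)*1e3).round(2))
print("mouth tool",(T.T@(np.array([.5622,-.1419,.096])-t)*1e3).round(2))
E
```

```text
[[148 144 142 144 144 125 104  86  71  78  89  90 122 143 147 145 144 145]
 [147 143 142 144 135 101  88  89  60  66  86  71  93 129 143 145 143 146]
 [147 142 142 138 114  80  95 113  63  70 109  86  68 102 135 145 143 147]
 [146 141 141 123  88  81 117 133  72  78 130 114  72  72 117 143 143 147]
 [144 141 135  98  77 101 135 142  86  87 140 134  97  60  93 137 144 147]
 [143 141 119  78  89 125 143 144 102  99 142 142 122  74  71 123 144 147]
 [141 138 100  77 110 139 144 145 116 111 143 143 138 101  67 101 142 146]
 [137 132  80  92 130 144 144 145 125 120 143 144 144 126  86  78 134 144]
 [126 117  73 113 140 145 144 143 124 119 142 144 144 140 113  71 117 139]
 [110  97  79 132 144 145 144 137 108 106 138 144 144 144 133  76  99 125]
 [ 91  76  97 141 144 145 142 121  83  85 124 142 144 146 141  94  81 104]
 [ 73  66 118 143 144 144 133  96  65  70 103 136 144 145 144 116  71  82]
 [ 63  67 130 144 144 141 114  75  62  63  81 119 141 145 145 130  70  67]
 [ 61  66 129 144 143 131  91  63  60  62  67  96 130 143 145 131  67  61]
 [ 61  62 119 143 137 108  71  61  56  60  63  75 
[... 535 characters left out ...]
3 128 141 110]
 [113 144 128  57  46  46  46  47  40  35  35  36  42  67 103 133 143 111]
 [113 145 128  54  46  46  46  46  40  36  35  34  37  63 103 133 143 109]
 [112 144 127  53  46  46  46  49  44  35  35  34  36  59 104 134 144 109]
 [111 145 128  52  47  46  47  54  50  38  35  34  34  57 104 133 144 109]
 [111 144 128  51  45  46  50  61  54  43  35  35  35  57 104 135 145 110]
 [108 144 127  50  46  48  52  62  52  48  36  36  34  58 105 137 144 109]]
(281.5, 190) tool mm [14.38  0.94 66.99]
(281.5, 192) tool mm [12.77  0.95 66.99]
(281.5, 188) tool mm [16.    0.94 66.99]
(266, 198) tool mm [  7.86 -11.16  67.  ]
(300, 196) tool mm [ 9.55 15.41 66.98]
mouth tool [-4.15  2.65 82.29]
```

Emit:
step_arm(
  moves=[
    [-2.3,2.1,5,0,0,0,10],
    [-2.3,2.1,8,0,0,0,10],
    [-2.3,2.1,8,0,0,0,10],
    [-2.3,2.1,8,0,0,0,10],
  ],
)

```text
clock: 7.05
tcp_pos: [0.564, -0.142, 0.1706]
orientation: [3.105, 0.477, 0.0]
contact_force: [0.0, 1.1, -0.5]
grip_width: 0.0229
gripper_force: 44.8
```

```bash
python3 st.py .5638 -.1410 .1665 17.5
```

```text
t 7.05 tcp [ 0.564  -0.142   0.1706] yaw 17.47 F [ 0.   1.1 -0.5] M [-0.02  0.02  0.03]
shift mm [ 0.1 -1.1  4.1] turn [ 0.0002 -0.0003 -0.0006]
```

Emit:
step_arm(
  moves=[
    [0,-0.8,2,0,0,0,10],
    [0,-0.8,4,0,0,0,10],
    [0,-0.8,6,0,0,0,10],
    [0,-0.8,7,0,0,0,10],
    [0,-0.8,8,0,0,0,10],
    [0,-0.8,9,0,0,0,10],
    [0,-0.8,10,0,0,0,10],
  ],
)

```text
clock: 7.75
tcp_pos: [0.5637, -0.1414, 0.1603]
orientation: [3.105, 0.477, 0.0]
contact_force: [-0.4, 0.0, -1.7]
grip_width: 0.0224
gripper_force: 44.8
```

```bash
python3 st.py .5638 -.1410 .1605 17.5
```

```text
t 7.75 tcp [ 0.5637 -0.1414  0.1603] yaw 17.46 F [-0.4  0.  -1.7] M [-0.01 -0.05  0.04]
shift mm [ 0.2 -0.3 -0.2] turn [ 0.0001 -0.0001 -0.0006]
```

Emit:
step_arm(
  moves=[
    [0,0,1,0,0,0,10],
    [0,0,2,0,0,0,10],
    [0,0,3,0,0,0,10],
    [0,0,4,0,0,0,10],
    [0,0,5,0,0,0,10],
    [0,0,6,0,0,0,10],
    [0,0,6,0,0,0,10],
  ],
)

```text
clock: 8.45
tcp_pos: [0.5636, -0.1413, 0.1542]
orientation: [-3.105, -0.477, 0.001]
contact_force: [-0.3, -0.4, -1.5]
grip_width: 0.0222
gripper_force: 44.9
```

Emit:
step_arm(
  moves=[
    [0,0,1,0,0,0,10],
    [0,0,2,0,0,0,10],
    [0,0,3,0,0,0,10],
    [0,0,4,0,0,0,10],
    [0,0,4,0,0,0,10],
  ],
)

```text
clock: 8.95
tcp_pos: [0.5636, -0.1413, 0.1502]
orientation: [-3.105, -0.477, 0.001]
contact_force: [-0.4, 0.4, -2.5]
grip_width: 0.0224
gripper_force: 44.8
```

Emit:
step_arm(
  moves=[
    [0,0,1,0,0,0,10],
    [0,0,2.2,0,0,0,10],
    [0,0,3.4,0,0,0,10],
    [0,0,4.6,0,0,0,10],
    [0,0,5.8,0,0,0,10],
    [0,0,7,0,0,0,10],
    [0,0,8.2,0,0,0,10],
    [0,0,9,0,0,0,10],
  ],
)

```text
clock: 9.75
tcp_pos: [0.5637, -0.1413, 0.1412]
orientation: [-3.105, -0.477, 0.0]
contact_force: [-1.0, 1.1, -0.7]
grip_width: 0.0222
gripper_force: 44.9
```

Emit:
step_arm(
  moves=[
    [0,0,0.7,0,0,0,10],
    [0,0,1.4,0,0,0,10],
    [0,0,2.1,0,0,0,10],
    [0,0,2.8,0,0,0,10],
    [0,0,3.5,0,0,0,10],
    [0,0,4.2,0,0,0,10],
    [0,0,5,0,0,0,10],
  ],
)

```text
clock: 10.45
tcp_pos: [0.5638, -0.1413, 0.1364]
orientation: [3.105, 0.477, 0.0]
contact_force: [-0.2, 0.8, -1.0]
grip_width: 0.0226
gripper_force: 44.9
```

Emit:
step_arm(
  moves=[
    [0,0,0.7,0,0,0,10],
    [0,0,1.4,0,0,0,10],
    [0,0,2.1,0,0,0,10],
    [0,0,2.8,0,0,0,10],
    [0,0,3.5,0,0,0,10],
    [0,0,4,0,0,0,10],
  ],
)

```text
clock: 11.05
tcp_pos: [0.5641, -0.1412, 0.1328]
orientation: [3.105, 0.477, 0.001]
contact_force: [-0.8, 0.9, 4.2]
grip_width: 0.022
gripper_force: 45.5
```

Emit:
step_arm(
  moves=[
    [0,0,0.5,0,0,0,10],
    [0,0,1,0,0,0,10],
    [0,0,1.5,0,0,0,10],
    [0,0,2,0,0,0,10],
    [0,0,2.5,0,0,0,10],
    [0,0,3,0,0,0,10],
  ],
)

```text
clock: 11.65
tcp_pos: [0.5639, -0.1415, 0.1295]
orientation: [3.105, 0.477, 0.001]
contact_force: [-1.1, 1.6, 3.6]
grip_width: 0.0222
gripper_force: 45.4
```

Emit:
step_arm(
  moves=[
    [0,0,0.4,0,0,0,10],
    [0,0,0.8,0,0,0,10],
    [0,0,1.2,0,0,0,10],
    [0,0,1.6,0,0,0,10],
  ],
)

```text
clock: 12.05
tcp_pos: [0.5637, -0.1414, 0.1277]
orientation: [3.105, 0.477, 0.0]
contact_force: [-1.3, 0.5, 3.4]
grip_width: 0.0225
gripper_force: 45.3
```

Emit:
step_arm(
  moves=[
    [0,0,0.4,0,0,0,10],
    [0,0,0.8,0,0,0,10],
    [0,0,1.2,0,0,0,10],
    [0,0,1.6,0,0,0,10],
  ],
)

```text
clock: 12.45
tcp_pos: [0.5637, -0.1414, 0.1262]
orientation: [3.105, 0.477, 0.0]
contact_force: [0.3, 0.6, 2.6]
grip_width: 0.0222
gripper_force: 45.3
```

Emit:
step_arm(
  moves=[
    [0,0,0.4,0,0,0,10],
    [0,0,0.8,0,0,0,10],
    [0,0,1.2,0,0,0,10],
    [0,0,1.6,0,0,0,10],
  ],
)

```text
clock: 12.85
tcp_pos: [0.5637, -0.1413, 0.1245]
orientation: [3.105, 0.477, -0.0]
contact_force: [-0.3, 0.6, 3.0]
grip_width: 0.0221
gripper_force: 45.3
```

Emit:
step_arm(
  moves=[
    [0,0,0.4,0,0,0,10],
    [0,0,0.8,0,0,0,10],
    [0,0,1.2,0,0,0,10],
    [0,0,1.6,0,0,0,10],
  ],
)

```text
clock: 13.25
tcp_pos: [0.5637, -0.1413, 0.1229]
orientation: [3.105, 0.477, -0.0]
contact_force: [0.1, 0.2, 3.4]
grip_width: 0.0223
gripper_force: 45.3
```

Emit:
step_arm(
  moves=[
    [0,0,0.4,0,0,0,10],
    [0,0,0.8,0,0,0,10],
    [0,0,1.2,0,0,0,10],
    [0,0,1.6,0,0,0,10],
  ],
)

```text
clock: 13.65
tcp_pos: [0.5639, -0.1413, 0.1216]
orientation: [3.105, 0.477, 0.001]
contact_force: [-1.1, 0.6, 6.4]
grip_width: 0.0226
gripper_force: 45.7
```

Emit:
step_arm(
  moves=[
    [0,0,0.3,0,0,0,10],
    [0,0,0.6,0,0,0,10],
  ],
)

```text
clock: 13.85
tcp_pos: [0.5642, -0.1413, 0.1215]
orientation: [3.105, 0.477, 0.001]
contact_force: [-3.1, 1.1, 9.5]
grip_width: 0.0225
gripper_force: 46.0
```

Emit:
step_arm(
  moves=[
    [0,0,0.3,0,0,0,10],
    [0,0,0.5,0,0,0,10],
  ],
)

```text
clock: 14.05
tcp_pos: [0.5643, -0.1413, 0.1215]
orientation: [3.105, 0.477, 0.002]
contact_force: [-2.9, 0.4, 12.1]
grip_width: 0.0224
gripper_force: 46.3
```

Emit:
step_arm(
  moves=[
    [0,0,0.3,0,0,0,10],
    [0,0,0.5,0,0,0,10],
    [0,0,0.5,0,0,0,10],
  ],
)

```text
clock: 14.35
tcp_pos: [0.5645, -0.1413, 0.1215]
orientation: [3.105, 0.477, 0.003]
contact_force: [-4.1, 0.2, 14.3]
grip_width: 0.0222
gripper_force: 46.6
```

```bash
python3 - <<'E'
from h import *
o=r.get_obs();print(o["tcp_pos"],o["contact_force"])
for n in("top","scene"):
    f=r.grab_frame(n);P=cloud(f);z=P[...,2]
    m=(f["depth"]>0)&(z>.12)&(z<.2)&(np.hypot(P[...,0]-.563,P[...,1]+.141)<.02)&(f["image"].min(-1)>90)
    print(n,m.sum(),np.percentile(z[m],[10,50,90]) if m.sum() else "")
E
```

```text
[ 0.56447209 -0.14129738  0.12146485] [-4.08372155  0.23953416 14.32166138]
top 0 
scene 47 [0.15826412 0.16255255 0.18881633]
```

The push climbs steeply, from 3.4 to 14.3 N with no further travel. The foot is therefore on the stop at about 43 mm depth, and the top sits at z≈0.163, which matches the scene depth of 0.1626. I'll ease off and release.

Emit:
step_arm(
  moves=[
    [0,0,-0.5,0,0,0,10],
    [0,0,-1,0,0,0,10],
    [0,0,-1,0,0,0,30],
    [0,0,-1,0,0,0,50],
    [0,0,-1,0,0,0,60],
    [0,0,-1,0,0,0,60],
  ],
)

```text
clock: 15.05
tcp_pos: [0.5635, -0.1414, 0.1204]
orientation: [-3.105, -0.477, 0.001]
contact_force: [-0.1, 0.4, 0.1]
grip_width: 0.0602
gripper_force: 0.0
```

```bash
python3 st.py .564 -.1415 .25 17.5
```

```text
t 15.05 tcp [ 0.5635 -0.1414  0.1204] yaw 17.46 F [-0.1  0.4  0.1] M [0.02 0.01 0.09]
shift mm [   0.4    0.2 -129.6] turn [-0.0002  0.0004 -0.0007]
```

Emit:
step_arm(
  moves=[
    [0,0,-30,0,0,0,60],
    [0,0,-62,0,0,0,60],
    [0,0,-62,0,0,0,40],
    [0,0,-62,0,0,0,10],
    [0,0,-58,0,0,0,0],
    [0,0,-52,0,0,0,0],
    [0,0,-47,0,0,0,0],
    [0,0,-47,0,0,0,0],
  ],
)

```text
clock: 15.85
tcp_pos: [0.5626, -0.1412, 0.1659]
orientation: [-3.104, -0.477, 0.005]
contact_force: [-0.7, 0.5, 0.5]
grip_width: -0.0002
gripper_force: 0.0
```

```bash
python3 st.py .564 -.1415 .163 17.5
```

```text
t 15.85 tcp [ 0.5626 -0.1412  0.1659] yaw 17.47 F [-0.7  0.5  0.5] M [-0.01  0.01  0.03]
shift mm [1.3 0.8 2.9] turn [-0.0015  0.0027 -0.0006]
```

Emit:
step_arm(
  moves=[
    [1,0,0.6,0,0,0,0],
    [1,0,1.2,0,0,0,0],
    [1,0,1.8,0,0,0,0],
    [1,0,2.4,0,0,0,0],
    [1,0,3,0,0,0,0],
  ],
)

```text
clock: 16.35
tcp_pos: [0.5647, -0.1411, 0.1648]
orientation: [3.105, 0.477, 0.0]
contact_force: [0.8, -0.1, -0.2]
grip_width: 0.0001
gripper_force: 0.0
```

Emit:
step_arm(
  moves=[
    [0,0,0.5,0,0,0,0],
    [0,0,1,0,0,0,0],
    [0,0,1.5,0,0,0,0],
    [0,0,2,0,0,0,0],
  ],
)

```text
clock: 16.75
tcp_pos: [0.5647, -0.141, 0.1628]
orientation: [3.105, 0.477, 0.0]
contact_force: [0.1, -0.1, 1.6]
grip_width: 0.0002
gripper_force: 0.0
```

Emit:
step_arm(
  moves=[
    [0,0,0.4,0,0,0,0],
    [0,0,0.8,0,0,0,0],
    [0,0,1.2,0,0,0,0],
  ],
)

```text
clock: 17.05
tcp_pos: [0.5647, -0.141, 0.1616]
orientation: [3.105, 0.477, 0.0]
contact_force: [-0.9, 0.3, -0.3]
grip_width: 0.0001
gripper_force: 0.0
```

Emit:
step_arm(
  moves=[
    [0,0,0.4,0,0,0,0],
    [0,0,0.8,0,0,0,0],
    [0,0,1.2,0,0,0,0],
    [0,0,1.6,0,0,0,0],
  ],
)

```text
clock: 17.45
tcp_pos: [0.5647, -0.141, 0.1599]
orientation: [3.105, 0.477, 0.0]
contact_force: [0.5, -0.5, -0.9]
grip_width: -0.0001
gripper_force: 0.0
```

Emit:
step_arm(
  moves=[
    [0,0,0.4,0,0,0,0],
    [0,0,0.8,0,0,0,0],
    [0,0,1.2,0,0,0,0],
    [0,0,1.6,0,0,0,0],
  ],
)

```text
clock: 17.85
tcp_pos: [0.5647, -0.141, 0.1583]
orientation: [3.105, 0.477, 0.0]
contact_force: [-0.3, -0.6, 0.2]
grip_width: -0.0005
gripper_force: 0.0
```

```bash
python3 - <<'E'
from h import *
import pickle
for n in("scene","wrist"):
    f=r.grab_frame(n);pickle.dump(f,open(n+"5.pkl","wb"))
    if n=="scene": a=cv2.resize(f["image"][100:200,140:240],(400,400),interpolation=cv2.INTER_CUBIC)
    else: b=cv2.resize(f["image"][120:320,180:380],(400,400),interpolation=cv2.INTER_CUBIC)
cv2.imwrite("pics/s5.png",np.hstack([a,b])[:,:,::-1])
E
```

```text
(no output)
```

View pics/s5.png

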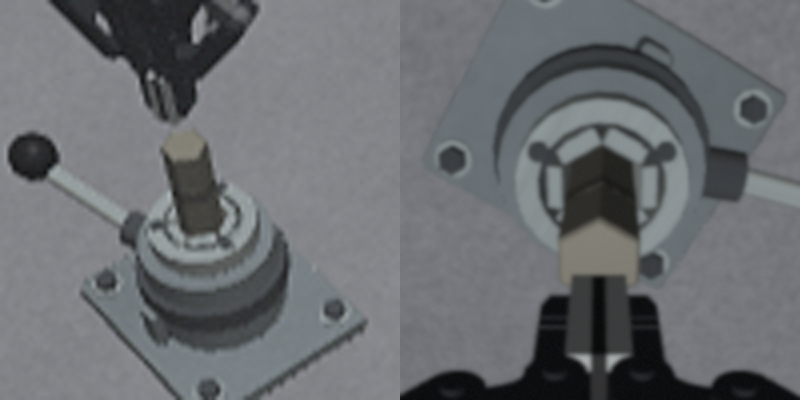

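The scene crop shows the column upright in the collet with the fingertips just above its top at crop (185,140). I'll check the top height from depth.

```bash
python3 - <<'E'
from h import *
import pickle
for n in("scene",):
    f=pickle.load(open(n+"5.pkl","rb"));P=cloud(f);I=f["image"].astype(int)
    m=np.zeros(I.shape[:2],bool);m[132:140,182:192]=True
    m&=(I.min(-1)>95)
    print(m.sum(),P[m].mean(0).round(4),np.percentile(P[m][:,2],[5,25,50,75,95]).round(4))
    v,u=np.nonzero(m)
    for z in(.150,.155,.160): print(z,ray(f,u.mean(),v.mean(),z).round(4))
print(r.get_obs()["tcp_pos"],r.get_obs()["contact_force"])
E
```

```text
71 [ 0.5364 -0.173   0.1231] [-0.0023  0.1595  0.1615  0.1629  0.1643]
0.15 [ 0.5533 -0.1511  0.15  ]
0.155 [ 0.5564 -0.1471  0.155 ]
0.16 [ 0.5594 -0.143   0.16  ]
[ 0.56463066 -0.14097308  0.15830344] [ 1.07645331 -0.23380469  0.39919522]
```

Emit:
step_arm(
  moves=[
    [0,0,0.5,0,0,0,0],
    [0,0,1,0,0,0,0],
    [0,0,1.5,0,0,0,0],
    [0,0,2,0,0,0,0],
  ],
)

```text
clock: 18.35
tcp_pos: [0.5647, -0.141, 0.1563]
orientation: [3.105, 0.477, 0.0]
contact_force: [0.3, -0.3, -0.1]
grip_width: -0.0001
gripper_force: 0.0
```

```bash
python3 - <<'E'
from h import *
f=r.grab_frame("scene");t=r.get_obs()["tcp_pos"]
print("tcp proj",proj(f,t),"col top .1625/.1575/.153",proj(f,[[.564,-.1412,.1625],[.564,-.1412,.1575],[.564,-.1412,.153],[.564,-.1412,.096]]))
g=rng=f["image"].astype(int)
P=cloud(f);Z=P[...,2];I=g.max(-1)
print("depth z / brightness cols 180..194")
for v in range(118,146): print(v,(Z[v,178:195:2]*1e3).round(0).astype(int),I[v,178:195:2])
w=r.grab_frame("wrist")
K=w["mtx"];Rm=cv2.Rodrigues(np.array(w["rvec"]))[0]
for z in(.163,.158,.153):
    for X in((.564,-.1412),):
        p=Rm@np.array([*X,z])+np.array(w["tvec"]).ravel();rr=np.hypot(p[0],p[1]);k=K[0,0]*np.arctan2(rr,p[2])/rr;print(z,(k*p[:2]+K[:2,2]).round(1),"depth should",p[2].round(4))
d=w["depth"];print("wrist depth col 281 rows 225..262",d[225:265:3,281].round(4))
E
```

```text
tcp proj [[185.52933183 137.892822  ]] col top .1625/.1575/.153 [[185.19275259 135.88418871]
 [185.54625529 137.34476684]
 [185.86218997 138.65012403]
 [189.69069141 154.46846302]]
depth z / brightness cols 180..194
118 [228 235 237 233 239 240 245 246   0] [113  38  40  41  36  49  39 106 137]
119 [227 233 232 231 239 240 240  -1   2] [137  56  39  45  41  46  46 139 137]
120 [223 230 230 228 220 238 237  -1  -3] [ 73  96  43  40  49  48 109 139 139]
121 [223 227 228 223 217 210  -4  -4  -2] [ 61 105  64  40  53  52 143 139 137]
122 [217 222 221 220 216 209  -3  -2   0] [ 79  79  87  43  45  36 139 138 138]
123 [218 218 219 216 214 207  -2   0   4] [ 89  64  94  38  45  37 143 137 140]
124 [210 215 213 213 213 203  -2   0  -3] [ 87  55  90  42  43  34 144 137 138]
125 [209 211 213 209 210 198  -6  -3  -3] [ 88  46  89  41  41  45 143 139 138]
126 [205 209 212 206 206 199   0  -2  -4] [ 85  35  87  42  44  62 138 136 139]
127 [200 202 203 202 205 193  -2  -2   2] [ 99  34  83  42  45 114 141 136 136]
128 [196 197 203 198 201   0  -1   2  -3] [114  47  87  53  33 144 142 137 138]
129 
[... 900 characters left out ...]
147   1] [136 146  50  84  84  76  65  72 139]
141 [ -2  -1 154 160 154 158 154 144   0] [134 141  49  68  69  68  64  60 141]
142 [ -2   0 148 154 156 154 148 139  -1] [136 141  50  68  68  69  65  61 141]
143 [  1   2 144 153 148 151 149 138  -2] [136 139  51  66  70  69  67  65 147]
144 [ -4  -1 143 149 151 145 141 138  -2] [136 139  60  62  69  70  69  63 150]
145 [ -2  -2 135 142 144 145 143 133   3] [138 137  87  61  70  70  69  61 133]
0.163 [280.5 250.3] depth should 0.1872
0.158 [280.5 246.5] depth should 0.192
0.153 [280.4 242.9] depth should 0.1967
wrist depth col 281 rows 225..262 [0.1928 0.1884 0.1851 0.184  0.1838 0.1853 0.1846 0.186  0.1852 0.1867
 0.186  0.1538 0.1511 0.1485]
```

```bash
cat >> h.py <<'E'
CT=np.array([.0841,-.0007,-.1754]);CR=np.array([[.001,-.945,-.327],[1,.001,-.002],[.002,-.327,.945]])
def wtool(f):
    K=f["mtx"];d=f["depth"];h,w=d.shape;u,v=np.meshgrid(np.arange(w),np.arange(h))
    a=np.stack([u-K[0,2],v-K[1,2]],-1)/K[0,0];th=np.linalg.norm(a,axis=-1,keepdims=True)
    q=np.concatenate([a*np.sinc(th/np.pi),np.cos(th)],-1);q=q/q[...,2:]*d[...,None]
    return q@CR.T+CT
E
python3 - <<'E'
from h import *
import pickle
fs=[(k,pickle.load(open(k+".pkl","rb"))) for k in("w2","w3","w4","wrist5")]
for k,f in fs:
    X=wtool(f);d=f["depth"];I=f["image"].astype(int)
    m=(d>0)&(abs(X[...,0])<.02)&(abs(X[...,1])<.065)&(X[...,2]<.03)&(X[...,2]>-.09)&(I.max(-1)<110)
    for lo,hi in((-.065,-.014),(-.014,.014),(.014,.065)):
        q=X[m&(X[...,1]>lo)&(X[...,1]<hi)]
        if len(q)>5: print(k,(lo,hi),len(q),"z pct 50,90,99",np.percentile(q[:,2],[50,90,99]).round(4),"x",np.percentile(q[:,0],[5,95]).round(3),"y",np.percentile(q[:,1],[5,95]).round(3))
E
```

```text
w2 (-0.065, -0.014) 2488 z pct 50,90,99 [-0.07   -0.0536 -0.0474] x [-0.008  0.011] y [-0.056 -0.043]
w2 (0.014, 0.065) 2494 z pct 50,90,99 [-0.0698 -0.0534 -0.0472] x [-0.008  0.012] y [0.041 0.054]
w3 (-0.065, -0.014) 3735 z pct 50,90,99 [-0.084  -0.0536 -0.0393] x [-0.008  0.013] y [-0.043 -0.015]
w3 (-0.014, 0.014) 4319 z pct 50,90,99 [-0.0411  0.0079  0.0275] x [-0.009  0.012] y [-0.014  0.013]
w3 (0.014, 0.065) 3491 z pct 50,90,99 [-0.0849 -0.0554 -0.0406] x [-0.008  0.013] y [0.015 0.042]
w4 (-0.065, -0.014) 3728 z pct 50,90,99 [-0.0841 -0.0533 -0.0396] x [-0.007  0.013] y [-0.043 -0.015]
w4 (-0.014, 0.014) 4107 z pct 50,90,99 [-0.0397  0.0093  0.0277] x [-0.007  0.012] y [-0.014  0.013]
w4 (0.014, 0.065) 3450 z pct 50,90,99 [-0.0848 -0.0552 -0.0401] x [-0.008  0.013] y [0.015 0.042]
wrist5 (-0.065, -0.014) 1947 z pct 50,90,99 [-0.0871 -0.0792 -0.0577] x [-0.008  0.013] y [-0.035 -0.015]
wrist5 (-0.014, 0.014) 5641 z pct 50,90,99 [-0.0683  0.0024  0.0264] x [-0.007  0.012] y [-0.012  0.011]
wrist5 (0.014, 0.065) 1851 z pct 50,90,99 [-0.0872 -0.08   -0.0752] x [-0.008  0.013] y [0.017 0.034]
```

The fingertips show at z≈0.19 in both cameras while the reported TCP reads 0.156. So the physical tips sit about 36 mm behind the reported TCP: about -47 mm in tool z when open and -36 mm when shut. The column top is still at 0.1627. I'll press gently on it to confirm seating, then use the corrected tip offset for the lever.

Emit:
step_arm(
  moves=[
    [0,0,6,0,0,0,0],
    [0,0,12,0,0,0,0],
    [0,0,16,0,0,0,0],
    [0,0,18,0,0,0,0],
    [0,0,18,0,0,0,0],
  ],
)

```text
clock: 18.95
tcp_pos: [0.5644, -0.141, 0.1378]
orientation: [-3.105, -0.477, 0.001]
contact_force: [-0.3, 0.0, -0.6]
grip_width: -0.0003
gripper_force: 0.0
```

Emit:
step_arm(
  moves=[
    [0,0,0.6,0,0,0,0],
    [0,0,1.2,0,0,0,0],
    [0,0,1.8,0,0,0,0],
    [0,0,2.4,0,0,0,0],
  ],
)

```text
clock: 19.35
tcp_pos: [0.5647, -0.141, 0.1361]
orientation: [3.105, 0.477, 0.0]
contact_force: [-0.5, -0.4, -0.3]
grip_width: 0.0002
gripper_force: 0.0
```

Emit:
step_arm(
  moves=[
    [0,0,0.7,0,0,0,0],
    [0,0,1.4,0,0,0,0],
    [0,0,2.1,0,0,0,0],
    [0,0,2.8,0,0,0,0],
  ],
)

```text
clock: 19.75
tcp_pos: [0.5647, -0.141, 0.1331]
orientation: [3.105, 0.477, -0.0]
contact_force: [-0.0, -0.0, 0.0]
grip_width: 0.0001
gripper_force: 0.0
```

Emit:
step_arm(
  moves=[
    [0,0,0.6,0,0,0,0],
    [0,0,1.2,0,0,0,0],
    [0,0,1.8,0,0,0,0],
    [0,0,2.4,0,0,0,0],
  ],
)

```text
clock: 20.15
tcp_pos: [0.5647, -0.141, 0.1307]
orientation: [3.105, 0.477, 0.0]
contact_force: [0.8, 0.7, 0.3]
grip_width: -0.0001
gripper_force: 0.0
```

Emit:
step_arm(
  moves=[
    [0,0,0.6,0,0,0,0],
    [0,0,1.2,0,0,0,0],
    [0,0,1.8,0,0,0,0],
    [0,0,2.4,0,0,0,0],
  ],
)

```text
clock: 20.55
tcp_pos: [0.5656, -0.1413, 0.13]
orientation: [3.104, 0.476, 0.003]
contact_force: [-2.7, -0.8, 13.5]
grip_width: -0.0001
gripper_force: 6.7
```

The column carries 13.5 N without sinking, so it is standing on the stop. Now for the lever.

Emit:
step_arm(
  moves=[
    [0,0,-15,0,0,0,0],
    [0,0,-45,0,0,-0.14,20],
    [-8,40,-70,0,0,-0.28,40],
    [-18,90,-70,0,0,-0.42,55],
    [-27,136,-70,0,0,-0.56,60],
    [-27,136,-70,0,0,-0.7,60],
    [-27,136,-70,0,0,-0.84,60],
    [-27,136,-70,0,0,-0.98,60],
  ],
)

```text
clock: 21.35
tcp_pos: [0.5796, -0.2793, 0.1988]
orientation: [-2.511, -1.888, -0.0]
contact_force: [-0.2, -0.2, -0.4]
grip_width: 0.0601
gripper_force: 0.0
```

```bash
python3 st.py .580 -.279 .11 97
```

```text
t 21.35 tcp [ 0.5796 -0.2793  0.1988] yaw 73.89 F [-0.2 -0.2 -0.4] M [-0.02  0.02  0.01]
shift mm [ 0.4  0.3 88.8] turn [ 1.000e-04 -2.000e-04 -4.034e-01]
```

Emit:
step_arm(
  moves=[
    [0,0,20,0,0,-0.14,60],
    [0,0,50,0,0,-0.28,60],
    [0,0,88,0,0,-0.4,60],
    [0,0,88,0,0,-0.4,60],
    [0,0,88,0,0,-0.4,60],
  ],
)

```text
clock: 21.85
tcp_pos: [0.5796, -0.2789, 0.1109]
orientation: [-2.095, -2.34, 0.0]
contact_force: [1.0, -0.4, 0.8]
grip_width: 0.0597
gripper_force: 0.0
```

```bash
python3 st.py .580 -.279 .026 97; python3 - <<'E'
from h import *
import pickle
f=r.grab_frame("wrist");o=r.get_obs();X=wtool(f);I=f["image"].astype(int);d=f["depth"]
T=R.from_rotvec(o["orientation"]).as_matrix();W=X@T.T+o["tcp_pos"]
m=(d>0)&(W[...,2]>.07)&(W[...,2]<.102)&(np.hypot(W[...,0]-.58,W[...,1]+.279)<.035)&(I.max(-1)<60)
q=W[m];print("knob pts",len(q),"mean",q.mean(0).round(4),"max z",np.percentile(q[:,2],98).round(4),"xy range",np.percentile(q,[2,98],axis=0).round(4))
t=q[q[:,2]>np.percentile(q[:,2],85)];print("crown",t.mean(0).round(4))
m=(abs(X[...,0])<.02)&(abs(X[...,1])<.06)&(abs(X[...,1])>.02)&(W[...,2]>.11)&(d>0);print("tips tool z",np.percentile(X[m][:,2],[95,99]).round(4),"y",np.percentile(abs(X[m&(X[...,2]>-.055)][:,1]),[3,50,97]).round(4))
save(f,"pics/w6.png")
E
```

```text
t 21.85 tcp [ 0.5796 -0.2789  0.1109] yaw 96.33 F [ 1.  -0.4  0.8] M [-0.    0.01  0.03]
shift mm [-0.2  0.4 84.9] turn [-0.0006 -0.0007 -0.0117]
knob pts 1576 mean [ 0.5794 -0.2774  0.0923] max z 0.0981 xy range [[ 0.5663 -0.2918  0.0825]
 [ 0.5931 -0.2666  0.0981]]
crown [ 0.5795 -0.2808  0.0974]
tips tool z [-0.0552 -0.0437] y [0.0288 0.0311 0.0427]
```

View pics/w6.png

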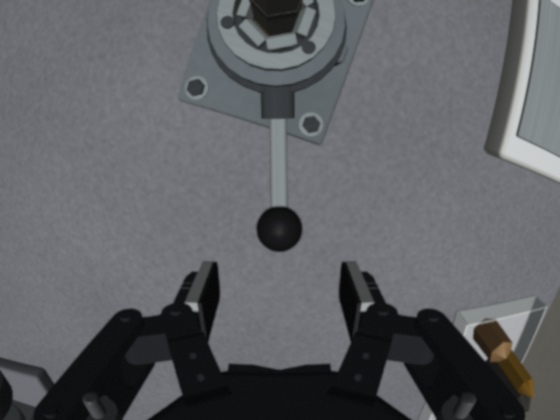

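The knob is at (279,229), centred between the fingers with the rod running up the image. I'll straddle it.

Emit:
step_arm(
  moves=[
    [-1,0.3,40,0,0,-0.01,60],
    [-1,0.3,70,0,0,-0.01,60],
    [-1,0.3,84,0,0,-0.01,60],
    [-1,0.3,84,0,0,-0.01,50],
    [-1,0.3,84,0,0,-0.01,42],
    [-1,0.3,84,0,0,-0.01,38],
  ],
)

```text
clock: 22.5
tcp_pos: [0.5818, -0.2803, 0.0287]
orientation: [2.078, 2.352, 0.002]
contact_force: [-0.3, 0.0, -0.2]
grip_width: 0.0383
gripper_force: 0.0
```

```bash
python3 - <<'E'
from h import *
o=r.get_obs();T=R.from_rotvec(o["orientation"]).as_matrix();t=o["tcp_pos"];c=np.array([.564,-.1413])
d=t[:2]-c;rad=np.hypot(*d);phi=np.arctan2(d[1],d[0]);yaw=np.arctan2(T[1,0],T[0,0])
print(o["clock"],t,"rad",rad,"phi",np.degrees(phi),"yaw",np.degrees(yaw),o["contact_force"],o["joints"].round(2))
for a in range(0,61,3):
    p=phi-np.radians(a);g=np.array([*(c+.139*np.array([np.cos(p),np.sin(p)])),t[2]])
    s=T.T@(g-t)*1e3;print(a,s.round(1),"turn",round(np.radians(a),3))
E
```

```text
22.5 [ 0.58183569 -0.28031639  0.02867577] rad 0.14015586750840156 phi -82.68894003457653 yaw 97.07818873909636 [-0.27876306  0.02378667 -0.15408288] [ 0.67  0.66 -0.44  1.73  0.36  0.83  0.18]
0 [ 1.2 -0.  -0. ] turn 0.0
3 [ 1.3 -7.3 -0. ] turn 0.052
6 [  1.9 -14.5  -0. ] turn 0.105
9 [  2.8 -21.8  -0.1] turn 0.157
12 [  4.1 -28.9  -0.1] turn 0.209
15 [  5.7 -36.   -0.1] turn 0.262
18 [  7.8 -43.   -0.1] turn 0.314
21 [ 10.2 -49.9  -0.2] turn 0.367
24 [ 12.9 -56.6  -0.2] turn 0.419
27 [ 16.  -63.2  -0.2] turn 0.471
30 [ 19.5 -69.6  -0.3] turn 0.524
33 [ 23.3 -75.8  -0.3] turn 0.576
36 [ 27.4 -81.8  -0.3] turn 0.628
39 [ 31.8 -87.6  -0.3] turn 0.681
42 [ 36.5 -93.2  -0.4] turn 0.733
45 [ 41.5 -98.5  -0.4] turn 0.785
48 [  46.7 -103.5   -0.4] turn 0.838
51 [  52.2 -108.2   -0.4] turn 0.89
54 [  58.  -112.7   -0.5] turn 0.942
57 [  64.  -116.8   -0.5] turn 0.995
60 [  70.2 -120.7   -0.5] turn 1.047
```

Emit:
step_arm(
  moves=[
    [1.3,-7.3,0,0,0,0.052,38],
    [1.9,-14.5,0,0,0,0.105,38],
    [2.8,-21.8,0,0,0,0.157,38],
    [4.1,-28.9,0,0,0,0.209,38],
    [5.7,-36,0,0,0,0.262,38],
    [7.8,-43,0,0,0,0.314,38],
    [10.2,-49.9,0,0,0,0.367,38],
    [12.9,-56.6,0,0,0,0.419,38],
  ],
)

```text
clock: 23.3
tcp_pos: [0.5254, -0.2753, 0.0286]
orientation: [2.522, 1.864, 0.006]
contact_force: [5.0, -2.4, -4.0]
grip_width: 0.0379
gripper_force: 2.5
```

```bash
cat > lv.py <<'E'
from h import *
o=r.get_obs();T=R.from_rotvec(o["orientation"]).as_matrix();t=o["tcp_pos"];c=np.array([.564,-.1413])
d=t[:2]-c;phi=np.arctan2(d[1],d[0]);yaw=np.arctan2(T[1,0],T[0,0])
print(o["clock"],t.round(4),"rad",np.hypot(*d).round(4),"phi",np.degrees(phi).round(2),"yaw",np.degrees(yaw).round(2),"F tool",(T.T@o["contact_force"]).round(1),o["grip_width"],o["joints"].round(2))
for a in list(range(0,13,1))+list(range(15,37,3)):
    p=phi-np.radians(a);g=np.array([*(c+.139*np.array([np.cos(p),np.sin(p)])),.0287]);print(a,(T.T@(g-t)*1e3).round(1),"turn",round(np.radians(a),3))
E
python3 lv.py
```

```text
23.3 [ 0.5254 -0.2753  0.0286] rad 0.1394 phi -106.09 yaw 72.95 F tool [-0.8  5.4  4. ] 0.037918080848975785 [ 0.64  0.57 -0.35  1.87  0.28  0.74 -0.16]
0 [ 0.4 -0.  -0.1] turn 0.0
1 [ 0.4 -2.4 -0.1] turn 0.017
2 [ 0.4 -4.9 -0.1] turn 0.035
3 [ 0.5 -7.3 -0.2] turn 0.052
4 [ 0.6 -9.7 -0.2] turn 0.07
5 [  0.7 -12.1  -0.2] turn 0.087
6 [  0.9 -14.5  -0.2] turn 0.105
7 [  1.2 -17.   -0.2] turn 0.122
8 [  1.5 -19.4  -0.2] turn 0.14
9 [  1.8 -21.8  -0.3] turn 0.157
10 [  2.1 -24.2  -0.3] turn 0.175
11 [  2.5 -26.6  -0.3] turn 0.192
12 [  3.  -29.   -0.3] turn 0.209
15 [  4.6 -36.1  -0.4] turn 0.262
18 [  6.5 -43.1  -0.4] turn 0.314
21 [  8.8 -50.   -0.5] turn 0.367
24 [ 11.5 -56.7  -0.5] turn 0.419
27 [ 14.5 -63.4  -0.6] turn 0.471
30 [ 17.9 -69.8  -0.6] turn 0.524
33 [ 21.6 -76.1  -0.7] turn 0.576
36 [ 25.6 -82.1  -0.7] turn 0.628
```

Emit:
step_arm(
  moves=[
    [0.5,-7.3,0,0,0,0.052,38],
    [0.9,-14.5,0,0,0,0.105,38],
    [1.8,-21.8,0,0,0,0.157,38],
    [3,-29,0,0,0,0.209,38],
    [4.6,-36.1,0,0,0,0.262,38],
    [6.5,-43.1,0,0,0,0.314,38],
  ],
)

```text
clock: 23.9
tcp_pos: [0.486, -0.2571, 0.0286]
orientation: [2.782, 1.446, 0.007]
contact_force: [3.8, -2.7, -3.5]
grip_width: 0.0378
gripper_force: 2.7
```

```bash
python3 lv.py | head -14
```

```text
23.9 [ 0.486  -0.2571  0.0286] rad 0.1396 phi -123.97 yaw 54.93 F tool [-0.   4.7  3.5] 0.03784941492401697 [ 0.59  0.51 -0.28  1.98  0.22  0.67 -0.43]
0 [ 0.6 -0.  -0.1] turn 0.0
1 [ 0.6 -2.4 -0.1] turn 0.017
2 [ 0.6 -4.9 -0.2] turn 0.035
3 [ 0.6 -7.3 -0.2] turn 0.052
4 [ 0.7 -9.7 -0.2] turn 0.07
5 [  0.9 -12.1  -0.2] turn 0.087
6 [  1.1 -14.6  -0.2] turn 0.105
7 [  1.3 -17.   -0.2] turn 0.122
8 [  1.6 -19.4  -0.3] turn 0.14
9 [  1.9 -21.8  -0.3] turn 0.157
10 [  2.2 -24.2  -0.3] turn 0.175
11 [  2.6 -26.6  -0.3] turn 0.192
12 [  3.1 -29.   -0.3] turn 0.209
```

Emit:
step_arm(
  moves=[
    [0.6,-3.6,0,0,0,0.026,38],
    [0.6,-7.3,0,0,0,0.052,38],
    [0.8,-10.9,0,0,0,0.079,38],
    [1.1,-14.6,0,0,0,0.105,38],
  ],
)

```text
clock: 24.3
tcp_pos: [0.475, -0.2487, 0.0286]
orientation: [2.853, 1.299, 0.008]
contact_force: [11.6, -12.7, -7.5]
grip_width: 0.0379
gripper_force: 8.3
```

```bash
python3 lv.py | head -10
```

```text
24.3 [ 0.475  -0.2487  0.0286] rad 0.1394 phi -129.64 yaw 48.97 F tool [-2.  17.   7.6] 0.03785931890815084 [ 0.57  0.49 -0.25  2.01  0.2   0.65 -0.53]
0 [ 0.4 -0.  -0.1] turn 0.0
1 [ 0.4 -2.4 -0.1] turn 0.017
2 [ 0.4 -4.9 -0.2] turn 0.035
3 [ 0.5 -7.3 -0.2] turn 0.052
4 [ 0.5 -9.7 -0.2] turn 0.07
5 [  0.7 -12.1  -0.2] turn 0.087
6 [  0.9 -14.6  -0.2] turn 0.105
7 [  1.1 -17.   -0.3] turn 0.122
8 [  1.3 -19.4  -0.3] turn 0.14
```

Emit:
step_arm(
  moves=[
    [0.4,-1,0,0,0,0.007,38],
    [0.4,-2,0,0,0,0.014,38],
    [0.4,-2,0,0,0,0.014,38],
  ],
)

```text
clock: 24.6
tcp_pos: [0.4756, -0.2486, 0.0288]
orientation: [2.859, 1.279, 0.011]
contact_force: [8.7, -10.7, -7.2]
grip_width: 0.038
gripper_force: 6.9
```

```bash
python3 lv.py | head -1
```

```text
24.6 [ 0.4756 -0.2486  0.0288] rad 0.139 phi -129.5 yaw 48.19 F tool [-2.2 13.6  7.4] 0.038029600208716326 [ 0.56  0.49 -0.25  2.02  0.2   0.65 -0.54]
```

Emit:
step_arm(
  moves=[
    [0,-1,0,0,0,0,38],
    [0,-2,0,0,0,0,38],
    [0,-2.5,0,0,0,0,38],
    [0,-2.5,0,0,0,0,38],
  ],
)

```text
clock: 25.0
tcp_pos: [0.4756, -0.2485, 0.0289]
orientation: [2.857, 1.277, 0.016]
contact_force: [14.1, -15.5, -16.1]
grip_width: 0.0379
gripper_force: 10.5
```

```bash
python3 lv.py | head -1
```

```text
25.0 [ 0.4756 -0.2485  0.0289] rad 0.139 phi -129.51 yaw 48.16 F tool [-2.2 20.6 16.4] 0.037927974710617436 [ 0.56  0.49 -0.25  2.02  0.2   0.64 -0.54]
```

The lever is on its end stop: 20.6 N gives no motion, after about 45° of travel. I'll back off and retreat.

Emit:
step_arm(
  moves=[
    [0,3,0,0,0,0,38],
    [0,6,0,0,0,0,45],
    [0,6,0,0,0,0,60],
    [0,6,0,0,0,0,60],
    [0,6,-40,0,0,0,60],
    [0,6,-85,0,0,0,60],
    [0,6,-130,0,0,0,60],
    [0,6,-170,0,0,0,60],
  ],
)

```text
clock: 25.8
tcp_pos: [0.4727, -0.246, 0.1987]
orientation: [2.866, 1.286, 0.001]
contact_force: [0.5, -0.5, -0.9]
grip_width: 0.0601
gripper_force: 0.0
```

Emit:
step_arm(
  moves=[
    [-60,0,-40,0,0,0,60],
    [-60,0,-40,0,0,0,60],
    [-60,0,-40,0,0,0,60],
  ],
)

```text
clock: 26.1
tcp_pos: [0.4317, -0.2943, 0.2386]
orientation: [2.866, 1.277, 0.001]
contact_force: [1.1, -0.5, -0.7]
grip_width: 0.0599
gripper_force: 0.0
```

```bash
python3 - <<'E'
from h import *
o=r.get_obs();print(o["clock"],o["tcp_pos"],o["contact_force"])
f=r.grab_frame("scene");P=cloud(f);Z=P[...,2];I=f["image"].astype(int)
m=np.zeros(Z.shape,bool);m[130:141,180:192]=1;m&=(Z>.15)&(Z<.18)&(I.max(-1)>115)
print("top",P[m].mean(0).round(4),m.sum())
t=r.grab_frame("top")
a=cv2.resize(f["image"][80:280,90:390],(600,400));b=cv2.resize(t["image"][100:300,300:400],(200,400))
cv2.imwrite("pics/fin.png",np.hstack([a,b])[:,:,::-1])
for n,g,z in(("scene",f,.08),("top",t,.08)):
    Pg=cloud(g);m=(g["image"].max(-1)<50)&(Pg[...,2]>.06)&(Pg[...,2]<.11)&(np.hypot(Pg[...,0]-.478,Pg[...,1]+.25)<.04)
    v,u=np.nonzero(m)
    if len(u): k=ray(g,u.mean(),v.mean(),z);print(n,"knob",k.round(4),np.degrees(np.arctan2(k[1]+.1413,k[0]-.564)).round(1),len(u))
E
```

```text
26.1 [ 0.43168923 -0.29430705  0.2386229 ] [ 1.08509794 -0.47995678 -0.67389513]
top [ 0.5617 -0.1413  0.1621] 51
scene knob [ 0.4766 -0.2511  0.08  ] -128.5 65
top knob [ 0.4771 -0.2505  0.08  ] -128.5 125
```

View pics/fin.png

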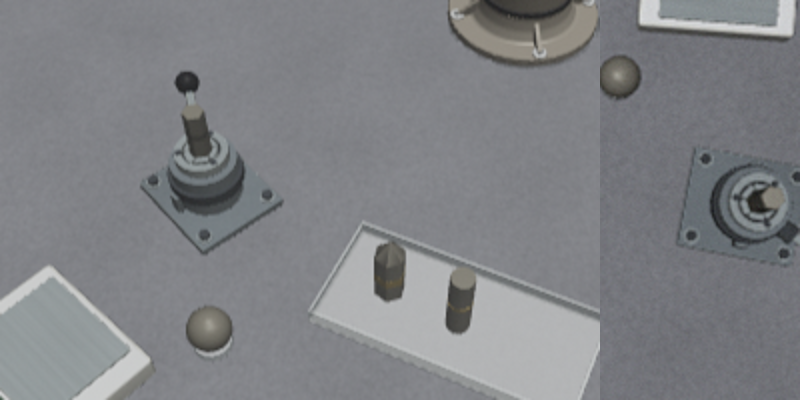

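The column is upright and clamped in the collet with its top at z≈0.162, and the lever is at -128.5° on its stop. The tower, core and ball have not moved.

```bash
python3 -c "
from bench import r
print(r.hand_in())"
```

```text
the job is handed in; nothing more can be done
None
```

The column stands on the depth stop, about 43 mm below the mouth and pressed with about 14 N on my readings. The lever is on its end stop, the tower, core and ball look unmoved, and I handed the job in at about 26 s.

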